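# Long-press the recessed reset button with a screwdriver blade

## Task

The bench console has to be reset: slide the black dust shutter on its top fully open, take the thin-bladed precision screwdriver out of the tool stand by its handle, reach its blade down through the hole the shutter covered and press the recessed button there fully down. The program finishes while holding: keep the screwdriver gripped and the button held down, and do not let go. Do not press the button in the other, open hole, and leave the two pens in the stand.

Things in the scene. Friction and masses are not known exactly. Their poses are not given: they have to be found in the camera images.
- console: White plastic box fixed to the bench, 164 x 94 mm at the foot, 60 mm high; origin at the centre of its underside, x along its length, z up. On its top, on the length axis: a black shutter between two low rails (4.5 mm high, 32 mm apart) and, 50 mm from it towards -x, an open hole. It may stand on either side of the tool stand.
- reset_hole (a point): Centre of the mouth of the round hole under the shutter, in the top face 60 mm above the bench, 12 mm across, 40 mm deep, vertical. The reset button's flat top (10 mm across) lies 24 mm below the mouth when not pressed. Its frame has the console's axes.
- other_hole (a point): Centre of the mouth of the open hole, same size, with a like button at the same depth, which must not be pressed.
- shutter_tab (a point): Top centre of the shutter's upright tab, 77.5 mm above the bench, right over the reset hole when shut; the tab is 10 mm along the console's x, 18 mm across, and stands 14.5 mm above the 2.5 mm thick shutter plate (32 x 26 mm).
- shutter (a joint): Shutter slide along the console's +x (away from the other hole): 0 shut, 0.032 m fully open; starts within 3 mm of shut. Stiff by friction (1.5 N), stays where left. The hole is clear from about 0.023.
- reset_button (a joint): Travel of the reset button, 0 up, 0.006 m fully down; a spring pushes back with 1.2 N at the top and 4.8 N at the bottom.
- other_button (a joint): Travel of the button in the other hole, same spring and travel; leave it up.
- stand: Aluminium block fixed to the bench, 122 x 58 mm at the foot, 82 mm high; origin at the centre of its underside, x along its row of three vertical holes at x = -36, 0 and +36 mm: the first, narrow (7 mm), holds the screwdriver blade, the other two (19 and 16 mm) a pen each (tops about 146 and 121 mm above the bench).
- driver: Precision screwdriver, 150 mm long, 20 to 45 g, standing blade down in the stand: ribbed round handle 15 mm thick, 70 mm long, plus a 10 mm end cap; straight blade 70 mm long, 3.4 mm thick. y runs along the tool from tip to handle end (up as it stands), y = 0 at mid-length; the tool axis lies 7 mm from the origin along z. Its handle rests on the stand top, its end 162 mm above the bench.
- driver_tip (a point): Tip of the screwdriver's blade, on the tool's axis.
- driver_grip (a point): Point on the axis of the handle, 115 mm from the tip, 127 mm above the bench as it stands: a good place to grip across.
- pen_blue: Blue pen, 138 mm long, 12 mm thick, standing in the stand's middle hole; origin near mid-length, y along the pen (up); leave it there.
- pen_violet: Violet pen, 113 mm long, 11 mm thick, standing in the stand's hole farthest from the screwdriver; origin near mid-length, y along the pen (up); leave it there.
Things that resemble listed ones, but are neither listed nor needed, are in the scene too. Leave any turquoise look-alike of the driver alone.

How it is judged (in metres and radians):
On the way, in this order (a step that is already met when the one before it is completed fails the run):
1. the shutter is slid open (value of joint shutter above 0.025 m), for 0.1 s.
2. the reset button is held down by the blade through the hole (value of joint reset_button above 0.0045 m and contact force between driver and reset_button above 1.5 N and contact force between the fingers and driver above 3 N and horizontal distance between driver_tip and reset_hole below 0.006 m and value of joint shutter above 0.025 m), for 0.2 s.
At the end, for the whole second after the job is handed in: Shutter open over 25 of 32 mm; reset button down over 4.5 of 6 mm, the blade pushing on it with over 1.5 N, tip within 6 mm of the hole axis, screwdriver within 0.3 rad of upright, off the stand, gripped with over 3 N; other button up; pens within 30 mm of their start (all of step 2 and value of joint other_button below 0.002 m and angle between driver's own y axis and vertical below 0.3 rad and contact force between driver and stand below 0.05 N and distance of each of pen_blue, pen_violet from where it was at the start of the episode below 0.03 m); the arm keeps its last pose, push and grip.
It fails at once if the button in the other hole is pressed (over 2 mm) (value of joint other_button above 0.002 m).
It fails at once if a pen is pulled or knocked out of the stand (moved over 30 mm) (distance of any of pen_blue, pen_violet from where it was at the start of the episode above 0.03 m).
It also fails if it takes over 45 s, if anything falls off the work surface, if the arm or the gripper's body presses on something with over 40 N, if the wrist force passes 120 N, or if a joint passes its speed limit or range.

## Robot

A 6-joint arm with a two-finger parallel gripper is mounted at the origin on a cart in front of the work surface, level with it; the furniture and walls round the work are solid. World frame = base frame: x ahead of the robot, y to its left, z up, the work surface at z = 0. Lengths are in mm, angles in degrees, forces in N, time in s.
With the tool pointing down it reaches from about 350 to 850 mm from the base axis. Payload 8.1 kg.
Tool frame: the origin (TCP) lies at the very end of the fingers, on their centre line; the grasp point (between the pads) lies r.tcp_to_grasp behind it (r.tcp_to_grasp is the distance from the TCP to the grasp point, in mm); z points along the fingers, y is the line along which they close (so a half turn about z gives the same grasp; the last joint's range is limited). The gripper opens to 85 mm and grips with 20 to 120 N. Pads are 22 mm wide; open, the fingers measure 114 mm over their backs; the gripper's body (76 mm by 85 mm) begins 54 mm behind the grasp point. The pads swing forward as they close: fully open they stand 13 mm farther back than shut.
Start: joints at [70.737, 7.471, 85.268, -0, 87.261, -4.893], TCP at [148.885, 581.239, 195.892] pointing down, gripper open.
Joint ranges: [-169.43, 169.43], [-51.17, 129.36], [1.28, 143.12], [-76.62, 256.62], [0, 156.53], [-152.29, 152.29]. Speed limits (degrees/s): [136.94, 136.94, 159.86, 180, 180, 180].

## Interface

Orientations are given as [roll, pitch, yaw] about the fixed x, y, z axes, in that order (R = Rz(yaw) Ry(pitch) Rx(roll)).
In Python, from bench import sense, viewer, order, r gives the robot as it stands.
- The arm moves only by the tool carry_out, never from a script. Its argument "increments" is one flat list of numbers, 7 for each row, row after row: the shift along the tool's x, y, z as a fraction of full scale, then the turn, a rotation vector about the tool's x, y, z as a fraction of full scale, then the opening, from -1 (shut) to 1 (fully open). A call has exactly 10 rows; each row is the pose to reach, as a shift and turn from the pose commanded when the call began, along the tool's axes at that moment, turning the shorter way round; what a row does not reach only later rows make up. Full scale, the value 1, is 400 mm for a shift and 2 pi rad for a turn. A row lasts 1/8 s, in which the tool goes at most 62.5 mm and 10.7 degrees, less where a joint would pass 70% of its speed; a pose out of reach is approached as far as the arm can. A call with a number of a shift or a turn outside -1 to 1 is refused whole. A call with a gripper value outside its range is refused whole. The fingers move at their own pace and stop on an object; "force" is the grip in N (left out, the last holds). Time passes only in rows, so rows that repeat a pose let the fingers close, or fill a call up. It gives the time, the measured TCP pose, the force, the opening and the grip force at its end, in the units of the state.
- sense(): the state, without advancing time (a new reading comes with each control period).
- viewer.snapshot(name): name is "scene" or "top" or "wrist"; returns the picture (480x640x3 uint8, red, green, blue); there is no depth.
- viewer.get_calibration(name): a dict with "fx", "fy", "cx", "cy" (pixels), "k1" (the pictures are not rectified: a ray, as slopes to the right and down, at radius r is drawn at 1 + k1 r^2 times it, then the intrinsics apply), "R" (3x3) and "t" (3): a world point X has camera coordinates R X + t. Camera axes: x right, y down, z forward; pixel columns grow to the right and rows downward; lengths in mm; the calibration is good to about 2 mm. A picture is of the moment at which its call begins: read the wrist's pose just before it. get_calibration takes no time and is no camera call; for the wrist camera it gives the pose at the moment of the call.
- order.hand_in(): hands the job in; it is judged then, once.
The state is a dict: "time": time; "joint_pos": joint angles; "qd": joint speeds; "joint_efforts": joint torques, N m; "tool_pos": TCP position; "tcp_rot": TCP orientation; "ft_force": force on the tool from outside, world axes, zero at the start; "wrist_torque": the same for the moment, N m; "finger_gap": finger opening in mm; "grip_force": force on a finger pad.
Only numpy, scipy, OpenCV 4.12 (cv2) and the standard library are available. Lean on these libraries where they do the work, as an engineer would, in place of code of your own. Each camera call takes 0.05 s, during which the arm holds its last target. There are 200 camera calls.

## Working session

There is one attempt and no reset: what is moved stays moved. The work goes in short steps, Python scripts to look and compute and a tool call to move; the robot and the scene stay as the last step left them, time stands still between calls to the robot, and variables do not carry over. Pictures are saved under pics/ and viewed, at most 10 in all, crops included, and the job is handed in when it is done.

Besides the shell and the picture viewer there is one more tool, called after "Emit:" as name(argument=value, ...) on one line, values as JSON. carry_out: Moves the arm, as the interface text tells. Its arguments: {"type":"object","properties":{"increments":{"type":"array"},"force":{"type":"number"}},"required":["increments"]}

```bash
mkdir -p pics; ls; cat > h.py <<'E'
import numpy as np, cv2
from bench import sense, viewer, order, r
from scipy.spatial.transform import Rotation as Ro
def ray(c,u,v):
    K=np.array([[c['fx'],0,c['cx']],[0,c['fy'],c['cy']],[0,0,1.]])
    p=cv2.undistortPoints(np.array([[[u,v]]],float),K,np.array([c['k1'],0,0,0.]))[0,0]
    R=np.array(c['R']);t=np.array(c['t'])
    return -R.T@t, R.T@np.array([p[0],p[1],1])
def plane(c,u,v,z):
    o,d=ray(c,u,v); return o+d*(z-o[2])/d[2]
def proj(c,X):
    R=np.array(c['R']);t=np.array(c['t']);p=R@np.array(X,float)+t;a=p[:2]/p[2]
    a=a*(1+c['k1']*(a@a)); return np.array([c['fx']*a[0]+c['cx'],c['fy']*a[1]+c['cy']])
def snap(n,f):
    im=viewer.snapshot(n); cv2.imwrite('pics/'+f,im[:,:,::-1]); return im
E
python3 - <<'E'
from h import *
for n in('scene','top','wrist'):
    c=viewer.get_calibration(n);snap(n,n+'0.png');print(n,c['fx'],c['k1'],-np.array(c['R']).T@c['t'],np.round(c['R'],3).tolist())
a=[cv2.imread(f'pics/{n}0.png') for n in('scene','top')]
s=sense();print(s,r.tcp_to_grasp)
E
```

```text
pics
scene 579.1061393777593 -0.0056813400041899565 [ 56.56056906 160.03077627 665.67118426] [[-0.723, -0.691, -0.017], [-0.425, 0.464, -0.777], [0.545, -0.555, -0.629]]
top 589.6598446889822 -0.1803387279477601 [ 407.56304442 -300.67890153  928.75065252] [[0.029, -1.0, 0.009], [-0.991, -0.03, -0.131], [0.131, -0.005, -0.991]]
wrist 420.35545128597016 0.0020616280137008922 [ 68.76471394 601.27258933 372.65174091] [[0.248, 0.969, -0.002], [0.92, -0.235, 0.315], [0.305, -0.08, -0.949]]
{'time': 0.15, 'joint_pos': array([ 7.07348235e+01,  7.50639331e+00,  8.53140525e+01,  5.99686514e-04,
        8.72616142e+01, -4.89341755e+00]), 'qd': array([ 0.00279811, -0.11814633, -0.16451396, -0.05819184, -0.02286247,
        0.09296531]), 'joint_efforts': array([-2.14945653e-04, -5.70059717e+01, -5.01161134e+01, -2.74407166e-04,
        9.43300169e-03, -6.09914892e-06]), 'tool_pos': array([148.7510713 , 580.78751519, 195.08124651]), 'tcp_rot': array([-1.79918290e+02, -7.59669357e-03,  1.65628207e+02]), 'ft_force': array([ 0.13862425,  0.88555386, -0.31140643]), 'wrist_torque': array([-0.03682297, -0.0225918 ,  0.05134619]), 'grip_force': 0.0, 'finger_gap': 85.50439332528711} 18.700000000000003
```

View pics/scene0.png

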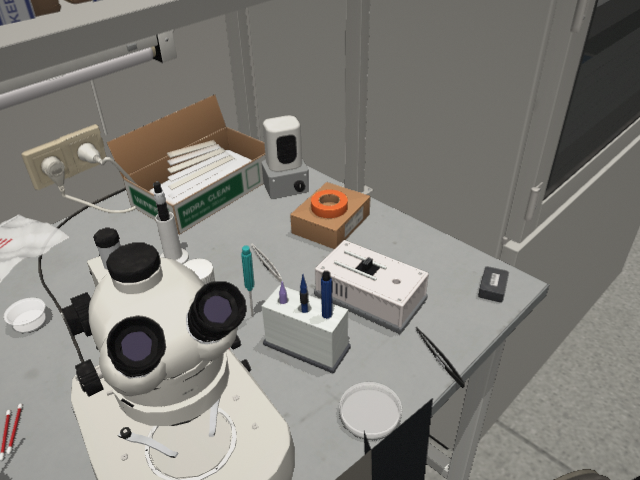

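View pics/top0.png

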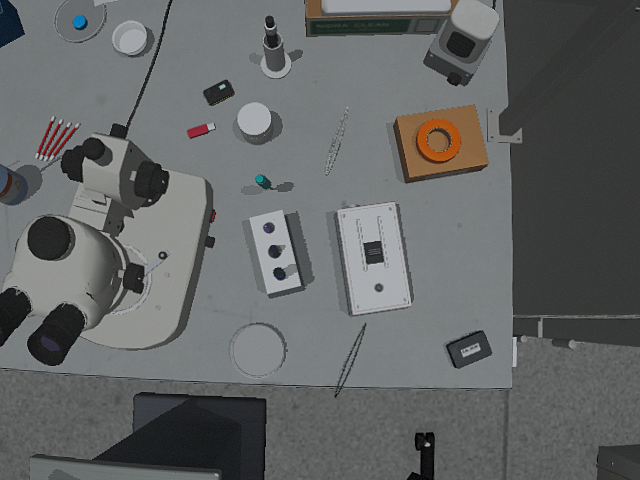

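The scene view shows the stand at about (305,325), with the navy driver handle at (326,295), the blue pen at (304,292) and the violet pen at (283,291). The console is at (370,285). In the top view the driver is at (279,273), the shutter tab at (373,252) and the open hole at (379,287), so console +x points away from the robot.

```bash
python3 - <<'E'
from h import *
t=cv2.imread('pics/top0.png')[195:325,235:425]; s=cv2.imread('pics/scene0.png')[235:375,255:440]
cv2.imwrite('pics/tz.png',cv2.resize(t,None,fx=4.2,fy=4.2,interpolation=cv2.INTER_CUBIC))
cv2.imwrite('pics/sz.png',cv2.resize(s,None,fx=4.2,fy=4.2,interpolation=cv2.INTER_CUBIC))
c=viewer.get_calibration('top')
for n,u,v,z in(('hole',379,287,60),('tab',374,252,77.5),('drv',279,273,162),('blue',275,252,146),('viol',269,228,121)): print(n,plane(c,u,v,z).round(1))
T=cv2.imread('pics/top0.png')
g=cv2.cvtColor(T,cv2.COLOR_BGR2GRAY)
for nm,(x0,x1,y0,y1),z in(('console',(325,420,190,325),60),('stand',(240,310,200,300),82)):
    m=np.zeros_like(g);m[y0:y1,x0:x1]=(g[y0:y1,x0:x1]>190)*255
    m=cv2.morphologyEx(m,cv2.MORPH_CLOSE,np.ones((15,15)))
    cs,_=cv2.findContours(m,0,1);k=max(cs,key=cv2.contourArea)
    b=cv2.boxPoints(cv2.minAreaRect(k));W=np.array([plane(c,*p,z) for p in b]);print(nm,b.round(1).tolist(),W.round(1).tolist(),W.mean(0).round(1),[np.linalg.norm(W[i]-W[i-1]).round(1) for i in range(4)])
E
```

```text
hole [ 448.3 -396.7   60. ]
tab [ 498.1 -386.6   77.5]
drv [ 457.9 -254.8  162. ]
blue [ 486.9 -247.4  146. ]
viol [ 522.5 -236.1  121. ]
console [[371.0, 264.0], [371.0, 264.0], [371.0, 264.0], [371.0, 264.0]] [[482.0, -384.2, 60.0], [482.0, -384.2, 60.0], [482.0, -384.2, 60.0], [482.0, -384.2, 60.0]] [ 482.  -384.2   60. ] [np.float64(0.0), np.float64(0.0), np.float64(0.0), np.float64(0.0)]Traceback (most recent call last):
  File "<stdin>", line 12, in <module>
ValueError: max() iterable argument is empty
```

View pics/tz.png

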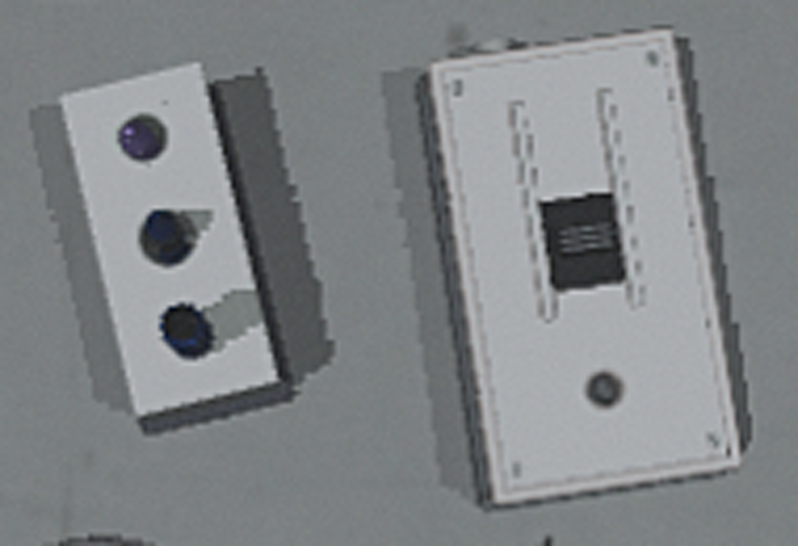

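View pics/sz.png

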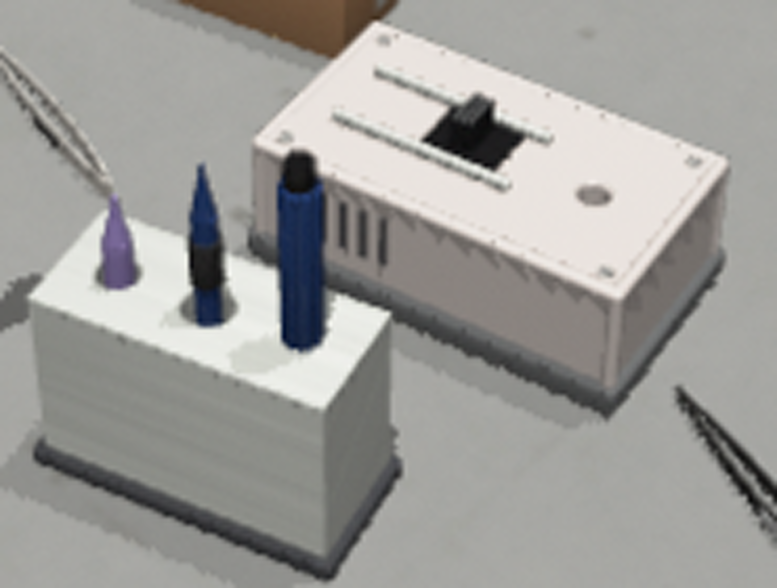

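The zooms confirm the layout. In the top crop the driver cap is at (187,330), the open hole at (605,389) and the shutter tab at (585,238). In the scene crop the hole is at (594,195), the driver cap at (299,160) and the tab top at about (480,103).

```bash
python3 - <<'E'
from h import *
ct,cs=viewer.get_calibration('top'),viewer.get_calibration('scene')
T=lambda x,y:((x+.5)/4.2-.5+235,(y+.5)/4.2-.5+195)
S=lambda x,y:((x+.5)/4.2-.5+255,(y+.5)/4.2-.5+235)
def both(n,a,b,z):
    print(n,plane(ct,*T(*a),z).round(1),plane(cs,*S(*b),z).round(1))
both('otherhole',(605,389),(594,195),60)
both('drvcap',(187,330),(300,160),162)
both('tab',(584,238),(480,101),77.5)
both('handle bottom/hole',(187,330),(302,342),82)
both('cA',(432,65),(377,22),60);both('cB',(670,30),(727,165),60)
C=[plane(ct,*T(*p),60) for p in((432,65),(670,30),(740,465),(495,500))]
D=[plane(cs,*S(*p),60) for p in((377,22),(727,162),(617,297),(254,148))]
St=[plane(ct,*T(*p),82) for p in((62,97),(198,63),(280,380),(138,415))]
Ss=[plane(cs,*S(*p),82) for p in((105,212),(390,315),(322,408),(32,298))]
for n,Q in(('C top',C),('C scene',D),('S top',St),('S scene',Ss)):
    Q=np.array(Q);print(n,Q[:,:2].round(1).tolist(),Q.mean(0).round(1))
    for i in range(4):
        d=Q[(i+1)%4]-Q[i];print('  ',np.linalg.norm(d).round(1),np.degrees(np.arctan2(d[1],d[0])).round(1))
E
```

```text
otherhole [ 447.9 -396.2   60. ] [ 445.9 -393.8   60. ]
drvcap [ 457.7 -254.9  162. ] [ 458.2 -251.1  162. ]
tab [ 499.1 -386.1   77.5] [ 498.9 -390.4   77.5]
handle bottom/hole [ 462.9 -250.2   82. ] [ 458. -250.   82.]
cA [ 561.3 -332.5   60. ] [ 574.9 -416.7   60. ]
cB [ 576.8 -417.5   60. ] [ 419.7 -440.6   60. ]
C top [[561.3, -332.5], [576.8, -417.5], [422.4, -444.4], [408.1, -358.4]] [ 492.1 -388.2   60. ]
   86.4 -79.7
   156.7 -170.1
   87.2 99.5
   155.4 9.6
C scene [[574.9, -416.7], [420.7, -442.0], [406.6, -356.9], [557.2, -327.6]] [ 489.9 -385.8   60. ]
   156.3 -170.7
   86.2 99.4
   153.4 11.0
   90.9 -78.8
S top [[542.3, -203.7], [555.7, -250.5], [446.8, -282.6], [433.3, -234.5]] [ 494.5 -242.8   82. ]
   48.6 -74.1
   113.5 -163.6
   49.9 105.6
   113.2 15.7
S scene [[553.8, -249.2], [444.9, -279.4], [432.6, -232.8], [540.2, -202.5]] [ 492.9 -241.    82. ]
   113.1 -164.5
   48.2 104.7
   111.8 15.7
   48.6 -73.8
```

```bash
python3 - <<'E'
from h import *
ct,cs=viewer.get_calibration('top'),viewer.get_calibration('scene')
def tri(a,b):
    o,d=ray(ct,*a);p,e=ray(cs,*b)
    A=np.stack([d,-e],1);s=np.linalg.lstsq(A,p-o,rcond=None)[0]
    q=(o+s[0]*d+p+s[1]*e)/2;print(q.round(0),np.linalg.norm(o+s[0]*d-p-s[1]*e).round(0))
tri((48,237),(135,262));tri((50,342),(218,305));tri((5,305),(135,345));tri((95,145),(107,238));tri((270,25),(158,188));tri((480,15),(283,122))
s=sense();R=Ro.from_euler('xyz',s['tcp_rot'],degrees=True).as_matrix();print(R.round(3))
# to waypoint A, joint-ish
for P in([148,-300,450],[300,300,450],[149,420,450]): print((R.T@(np.array(P)-s['tool_pos'])/400).round(3))
E
```

```text
[477. -12. 319.] 3.0
[365. -26. 327.] 1.0
[400.  40. 305.] 4.0
[594. -38. 272.] 2.0
[ 813. -226.  152.] 3.0
[ 847. -535.  144.] 2.0
[[-0.969  0.248 -0.   ]
 [ 0.248  0.969 -0.001]
 [ 0.    -0.001 -1.   ]]
[-0.545 -2.134 -0.634]
[-0.54  -0.587 -0.637]
[-0.1   -0.39  -0.637]
```

Emit:
carry_out(increments=[-0.06,-0.05,-0.1,0,0,0.014,-1,-0.13,-0.11,-0.2,0,0,0.03,-1,-0.2,-0.17,-0.3,0,0,0.045,-1,-0.27,-0.23,-0.4,0,0,0.06,-1,-0.34,-0.29,-0.48,0,0,0.075,-1,-0.41,-0.35,-0.56,0,0,0.09,-1,-0.48,-0.4,-0.62,0,0,0.105,-1,-0.54,-0.45,-0.67,0,0,0.12,-1,-0.58,-0.48,-0.69,0,0,0.135,-1,-0.6,-0.5,-0.69,0,0,0.14,-1])

```text
time: 1.4
tool_pos: [332.4, 327.3, 472.4]
tcp_rot: [179.9, -0.0, 115.1]
ft_force: [0.3, 1.0, -0.4]
finger_gap: 0.3
grip_force: 0.0
```

Emit:
carry_out(increments=[-0.1,-0.02,0,0,0,0.015,-1,-0.21,-0.04,0,0,0,0.03,-1,-0.32,-0.06,0,0,0,0.045,-1,-0.43,-0.08,0,0,0,0.06,-1,-0.54,-0.11,0,0,0,0.075,-1,-0.65,-0.13,0,0,0,0.09,-1,-0.76,-0.15,0,0,0,0.105,-1,-0.86,-0.17,0,0,0,0.12,-1,-0.95,-0.19,0,0,0,0.135,-1,-1,-0.2,0,0,0,0.147,-1])

```text
time: 2.65
tool_pos: [429.9, -69.3, 470.6]
tcp_rot: [-179.9, 0.0, 62.2]
ft_force: [-0.7, -0.4, 0.1]
finger_gap: 0.1
grip_force: 0.0
```

Emit:
carry_out(increments=[-0.08,0.06,0,0,0,0.02,-1,-0.18,0.13,0,0,0,0.04,-1,-0.28,0.2,0,0,0,0.06,-1,-0.38,0.27,0.02,0,0,0.08,-1,-0.48,0.34,0.1,0,0,0.1,-1,-0.57,0.4,0.2,0,0,0.12,-1,-0.64,0.45,0.32,0,0,0.135,-1,-0.667,0.469,0.46,0,0,0.1456,-1,-0.667,0.469,0.6,0,0,0.1456,-1,-0.667,0.469,0.675,0,0,0.1456,-1])

```text
time: 3.9
tool_pos: [470.3, -389.4, 196.2]
tcp_rot: [-179.7, 0.2, 10.0]
ft_force: [0.1, 0.3, 0.2]
finger_gap: -0.0
grip_force: 0.0
```

```bash
python3 - <<'E'
from h import *
s=sense();c=viewer.get_calibration('wrist');im=snap('wrist','w1.png');print(s['tool_pos'],s['tcp_rot'],s['ft_force'])
for n,P in(('tab',(499,-388,77.5)),('oth',(447,-395,60)),('drv',(458,-252,162))): print(n,proj(c,P))
cc=-np.array(c['R']).T@c['t'];print(cc)
E
```

```text
[ 470.26477781 -389.37105715  196.21376118] [-179.66132474    0.22759336    9.96893348] [0.12206369 0.28147493 0.24700764]
tab [321.89893582 181.29381317]
oth [318.67657486 243.81942982]
drv [ 57.34509404 240.47447761]
[ 549.82416627 -376.09901139  373.57941441]
```

View pics/w1.png

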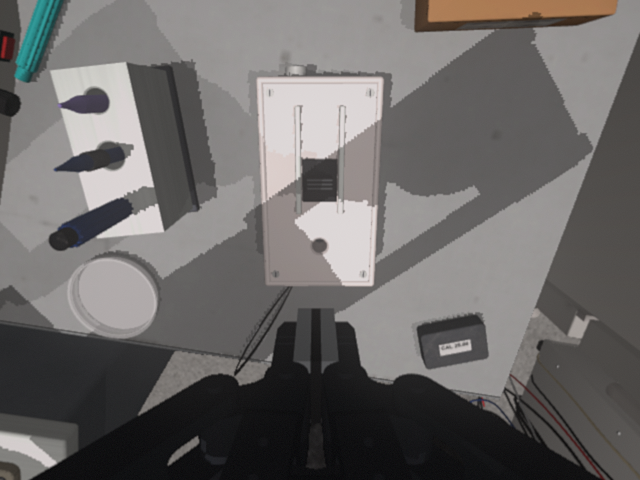

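The wrist view shows the shutter tab at (319,184), the open hole at (319,246) and the closed fingertips at (316,312). This agrees with my estimates to within 2–3 px, so I'm lowering behind the tab.

Emit:
carry_out(increments=[0,0,0.06,0,0,0,-1,0,0,0.12,0,0,0,-1,0,0,0.18,0,0,0,-1,0,0,0.24,0,0,0,-1,0,0,0.29,0,0,0,-1,0,0,0.315,0,0,0,-1,0,0,0.32,0,0,0,-1,0,0,0.32,0,0,0,-1,0,0,0.32,0,0,0,-1,0,0,0.32,0,0,0,-1])

```text
time: 5.2
tool_pos: [472.4, -391.8, 74.7]
tcp_rot: [179.9, -0.0, 9.9]
ft_force: [-0.0, 0.9, 0.4]
finger_gap: -0.2
grip_force: 0.0
```

```bash
python3 - <<'E'
from h import *
ct,cs=viewer.get_calibration('top'),viewer.get_calibration('scene')
s=sense();print(s['tool_pos'],s['tcp_rot'],s['ft_force'])
c=viewer.get_calibration('wrist');im=snap('wrist','w2.png')
a=cv2.imread('pics/w2.png')
cv2.imwrite('pics/w2z.png',cv2.resize(a[120:360,180:460],None,fx=2.5,fy=2.5))
t=snap('top','t2.png')[:,:,::-1]
E
```

```text
[ 472.35861063 -391.81966399   74.66253145] [ 1.79943211e+02 -3.92572924e-02  9.89280623e+00] [-0.03880461  0.94203679  0.37389129]
```

View pics/w2z.png

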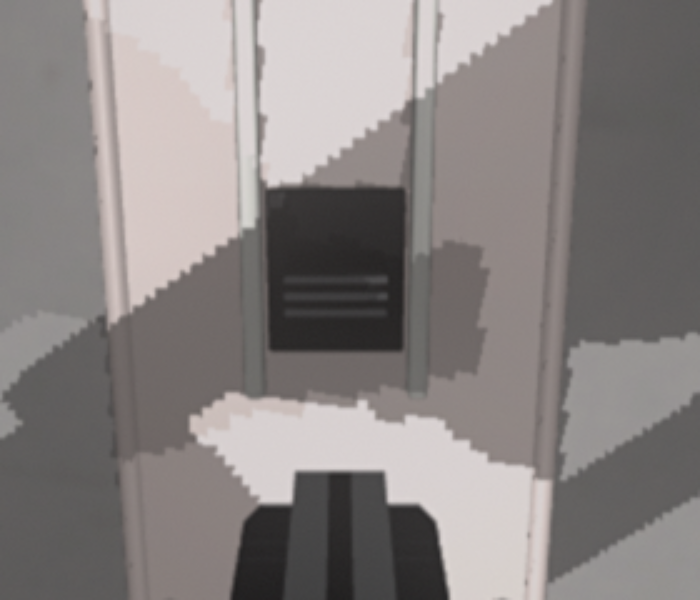

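The crop shows the tab's ribbed top at (336,296) and the fingertips' front edge at (340,472), aligned sideways, with a clear gap between them.

```bash
python3 - <<'E'
from h import *
c=viewer.get_calibration('wrist');F=lambda x,y:((x+.5)/2.5-.5+180,(y+.5)/2.5-.5+120)
u=np.array([np.cos(np.radians(9.9)),np.sin(np.radians(9.9)),0]);v=np.array([-u[1],u[0],0]);o=sense()['tool_pos']
for n,p,z in(('tab',(336,296),77.5),('front',(340,472),74.7),('plate near edge',(336,351),62.5),('railends',(336,394),64.5),('rail L far',(336,394),64.5)):
    P=plane(c,*F(*p),z);print(n,P.round(1),((P-o)@u).round(1),((P-o)@v).round(1))
E
```

```text
tab [ 496.8 -386.4   77.5] 25.2 0.9
front [ 462.1 -393.2   74.7] -10.3 0.1
plate near edge [ 481.2 -389.1   62.5] 9.4 0.9
railends [ 473.3 -390.5   64.5] 1.3 0.9
rail L far [ 473.3 -390.5   64.5] 1.3 0.9
```

```bash
python3 - <<'E'
from h import *
cs=viewer.get_calibration('scene');ct=viewer.get_calibration('top')
snap('scene','s2.png');a=cv2.imread('pics/s2.png');t=cv2.imread('pics/t2.png')
o=sense()['tool_pos'];print(o)
for im,c in((a,cs),(t,ct)):
    q=proj(c,o);print(q)
A=cv2.resize(a[210:350,310:440],None,fx=3,fy=4*3/4);B=cv2.resize(t[190:330,310:440],None,fx=3,fy=3)
cv2.imwrite('pics/m3.png',np.hstack([A,B]))
E
```

```text
[ 472.11241693 -391.56759414   74.17583463]
[382.44506858 267.36360464]
[376.86310902 270.08895356]
```

View pics/m3.png

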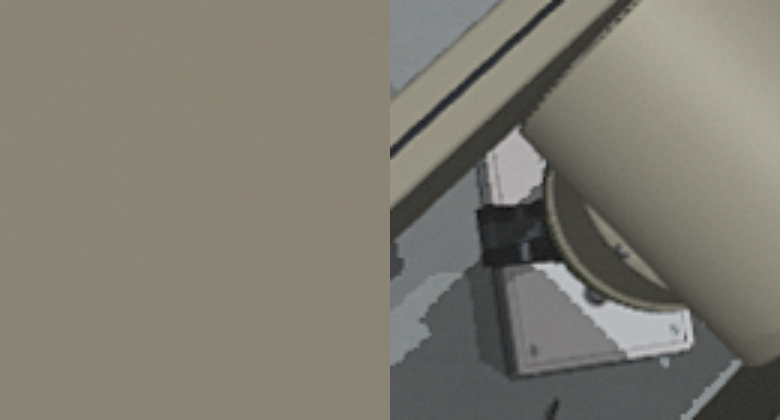

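Emit:
carry_out(increments=[0,0,0.006,0,0,0,-1,0,0,0.012,0,0,0,-1,0.006,0,0.012,0,0,0,-1,0.012,0,0.012,0,0,0,-1,0.02,0,0.012,0,0,0,-1,0.03,0,0.012,0,0,0,-1,0.04,0,0.012,0,0,0,-1,0.05,0,0.012,0,0,0,-1,0.05,0,0.012,0,0,0,-1,0.05,0,0.012,0,0,0,-1])

```text
time: 6.6
tool_pos: [491.7, -387.9, 69.0]
tcp_rot: [-180.0, 0.0, 9.9]
ft_force: [0.6, -0.2, 0.1]
finger_gap: -0.2
grip_force: 0.0
```

```bash
python3 - <<'E'
from h import *
s=sense();print(s['tool_pos'],s['tcp_rot'],s['ft_force'])
snap('wrist','w3.png');a=cv2.imread('pics/w3.png');b=cv2.imread('pics/wrist0.png')
cv2.imwrite('pics/m4.png',np.hstack([cv2.resize(a[160:400,200:440],None,fx=2,fy=2),cv2.resize(b,(320,240))[:, :].repeat(2,0)]))
E
```

```text
[ 491.67059373 -387.93747515   69.02993244] [-1.79994741e+02  9.22329615e-03  9.90211794e+00] [ 0.64056558 -0.18663602  0.1240452 ]
```

View pics/m4.png

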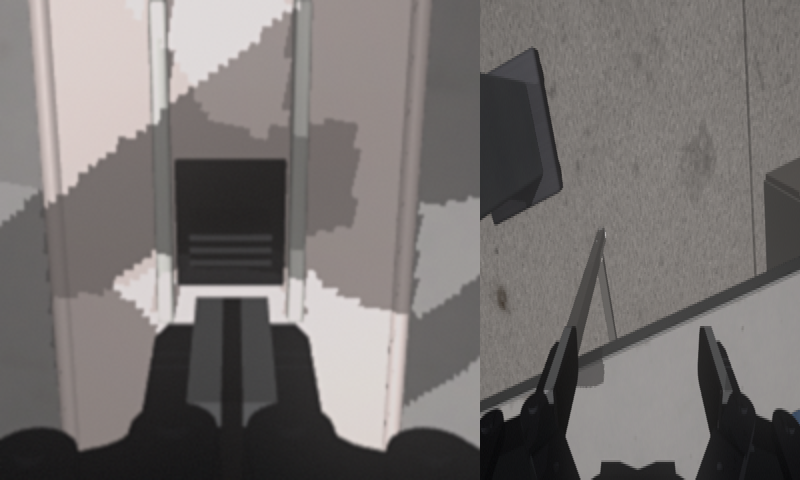

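The left half shows the shutter's ribs at (230,250) and the fingertips at (232,297), with the rail ends at about y=323. The right half is the start picture with the fingers open.

```bash
python3 - <<'E'
from h import *
c=viewer.get_calibration('wrist');F=lambda x,y:((x+.5)/2-.5+200,(y+.5)/2-.5+160)
u=np.array([np.cos(np.radians(9.9)),np.sin(np.radians(9.9)),0]);v=np.array([-u[1],u[0],0]);o=sense()['tool_pos']
for n,p,z in(('tab',(230,250),77.5),('front',(232,297),o[2]),('tab far edge/plate',(230,159),62.5),('near',(230,285),62.5),('railends',(230,322),64.5)):
    P=plane(c,*F(*p),z);print(n,P.round(1),((P-o)@u).round(1),((P-o)@v).round(1))
print(proj(c,o),(F(232,297)),c['fx'],c['cy'])
E
```

```text
tab [ 496.8 -386.5   77.5] 5.4 0.6
front [ 481.4 -389.6   69. ] -10.3 0.1
tab far edge/plate [ 512.7 -383.7   62.5] 21.5 0.6
near [ 481.2 -389.2   62.5] -10.4 0.6
railends [ 472.4 -390.7   64.5] -19.4 0.6
[316.03363562 288.07219679] (315.75, 308.25) 420.35545128597016 245.67466036904753
```

Emit:
carry_out(increments=[0.01,0,0,0,0,0,-1,0.02,0,0,0,0,0,-1,0.03,0,0,0,0,0,-1,0.04,0,0,0,0,0,-1,0.05,0,0,0,0,0,-1,0.06,0,0,0,0,0,-1,0.06,0,0,0,0,0,-1,0.06,0,0,0,0,0,-1,0.06,0,0,0,0,0,-1,0.06,0,0,0,0,0,-1])

```text
time: 7.9
tool_pos: [515.2, -383.9, 69.1]
tcp_rot: [-180.0, 0.0, 9.9]
ft_force: [-0.5, -0.7, -0.3]
finger_gap: 0.0
grip_force: 0.0
```

```bash
python3 - <<'E'
from h import *
s=sense();print(s['tool_pos'],s['ft_force'])
c=viewer.get_calibration('wrist');a=snap('wrist','w4.png')
# dark columns profile along expected console line
g=cv2.cvtColor(a,cv2.COLOR_RGB2GRAY)
print('pred static tab',proj(c,(496.8,-386.5,77.5)),'plate far',proj(c,(512.7,-383.7,62.5)),'near',proj(c,(481.2,-389.2,62.5)))
print([(v,int(g[v,306:326].mean())) for v in range(180,330,4)])
E
```

```text
[ 515.24451016 -383.91343053   69.11074686] [-0.52020019 -0.73026953 -0.28541877]
pred static tab [314.66008209 333.05727029] plate far [314.63228356 287.11314882] near [314.67732686 345.5413222 ]
[(180, 218), (184, 220), (188, 212), (192, 190), (196, 172), (200, 169), (204, 149), (208, 145), (212, 145), (216, 144), (220, 143), (224, 116), (228, 114), (232, 114), (236, 113), (240, 113), (244, 113), (248, 112), (252, 112), (256, 112), (260, 111), (264, 111), (268, 111), (272, 111), (276, 110), (280, 111), (284, 112), (288, 38), (292, 47), (296, 50), (300, 49), (304, 47), (308, 46), (312, 55), (316, 55), (320, 54), (324, 53), (328, 54)]
```

The tab did not move although the TCP passed over it at z=69. The real fingertips must sit well above the reported TCP, and the finger scale in the wrist picture suggests about 40 mm. I'm backing off, going lower, and watching the force.

Emit:
carry_out(increments=[-0.04,0,0,0,0,0,-1,-0.08,0,0,0,0,0,-1,-0.112,0,0,0,0,0,-1,-0.112,0,0.02,0,0,0,-1,-0.112,0,0.04,0,0,0,-1,-0.112,0,0.06,0,0,0,-1,-0.112,0,0.07,0,0,0,-1,-0.112,0,0.08,0,0,0,-1,-0.112,0,0.0875,0,0,0,-1,-0.112,0,0.0875,0,0,0,-1])

```text
time: 9.2
tool_pos: [471.2, -391.5, 33.9]
tcp_rot: [-180.0, 0.0, 9.9]
ft_force: [0.1, -0.8, 0.2]
finger_gap: 0.1
grip_force: 0.0
```

```bash
python3 - <<'E'
from h import *
s=sense();print(s['tool_pos'],s['ft_force'])
a=snap('wrist','w5.png');b=cv2.imread('pics/w5.png')[120:360,190:440]
cv2.imwrite('pics/w5z.png',cv2.resize(b,None,fx=2.4,fy=2.4))
E
```

```text
[ 471.17917014 -391.46418761   33.87653376] [ 0.13328344 -0.77086964  0.17203681]
```

View pics/w5z.png

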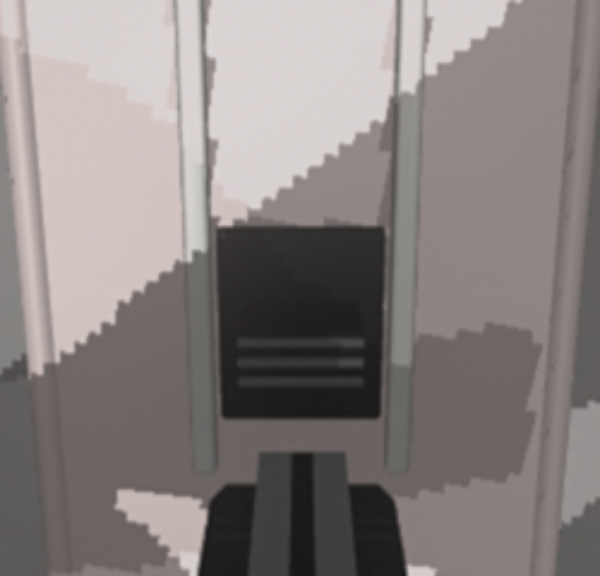

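Still no contact with the TCP at z=34, so the offset is confirmed. The crop shows the tab ribs at (300,362) and the fingertips at (302,455), still clear of it. Pushing now.

Emit:
carry_out(increments=[0.01,0,0,0,0,0,-1,0.02,0,0,0,0,0,-1,0.03,0,0,0,0,0,-1,0.04,0,0,0,0,0,-1,0.05,0,0,0,0,0,-1,0.05,0,0,0,0,0,-1,0.05,0,0,0,0,0,-1,0.05,0,0,0,0,0,-1,0.05,0,0,0,0,0,-1,0.05,0,0,0,0,0,-1])

```text
time: 10.5
tool_pos: [490.9, -388.1, 34.1]
tcp_rot: [180.0, -0.0, 9.9]
ft_force: [-0.2, 0.1, 0.1]
finger_gap: -0.2
grip_force: 0.0
```

```bash
cat >> h.py <<'E'
U=np.array([np.cos(np.radians(9.9)),np.sin(np.radians(9.9)),0])
def plate(f):
    "far dark edge of the shutter along console x, relative to reset-hole estimate"
    s=sense();c=viewer.get_calibration('wrist');g=cv2.cvtColor(snap('wrist',f),cv2.COLOR_RGB2GRAY).astype(float)
    H=np.array([496.3,-386.5,62.5]);L=np.arange(0,75,.5)
    val=[cv2.getRectSubPix(g.astype(np.uint8),(9,1),tuple(map(float,proj(c,H+l*U)))).mean() for l in L]
    i=max(np.where(np.array(val)<70)[0]);print('tcp',s['tool_pos'].round(1),'F',s['ft_force'].round(1),'plate far edge',L[i],'opening~',L[i]-16,'proj',proj(c,H+L[i]*U).round(0))
E
python3 -c "
from h import *
plate('w6.png')"
```

```text
tcp [ 490.9 -388.1   34.1] F [-0.2  0.1  0.1] plate far edge 25.5 opening~ 9.5 proj [314. 243.]
```

Emit:
carry_out(increments=[0.01,0,0,0,0,0,-1,0.02,0,0,0,0,0,-1,0.03,0,0,0,0,0,-1,0.04,0,0,0,0,0,-1,0.05,0,0,0,0,0,-1,0.05,0,0,0,0,0,-1,0.05,0,0,0,0,0,-1,0.05,0,0,0,0,0,-1,0.05,0,0,0,0,0,-1,0.05,0,0,0,0,0,-1])

```text
time: 11.8
tool_pos: [510.6, -384.7, 34.2]
tcp_rot: [180.0, -0.0, 9.9]
ft_force: [-0.4, -0.8, 0.7]
finger_gap: -0.4
grip_force: 0.0
```

```bash
python3 -c "
from h import *
plate('w7.png')"
```

```text
tcp [ 510.6 -384.7   34.2] F [-0.4 -0.8  0.7] plate far edge 46.0 opening~ 30.0 proj [314. 242.]
```

The shutter is open about 30 mm. Next I lift away, open the gripper and go over the driver.

Emit:
carry_out(increments=[-0.015,0,0,0,0,0,-1,-0.02,0,-0.06,0,0,0,-1,-0.02,0,-0.18,0,0,0,-1,-0.03,-0.06,-0.3,0,0,0,0,-0.04,-0.16,-0.315,0,0,-0.005,1,-0.055,-0.26,-0.315,0,0,-0.01,1,-0.07,-0.33,-0.315,0,0,-0.0164,1,-0.0725,-0.35,-0.315,0,0,-0.0164,1,-0.0725,-0.35,-0.315,0,0,-0.0164,1,-0.0725,-0.35,-0.315,0,0,-0.0164,1])

```text
time: 13.1
tool_pos: [458.2, -252.7, 160.2]
tcp_rot: [180.0, -0.0, 15.7]
ft_force: [0.1, 0.6, 0.6]
finger_gap: 85.7
grip_force: 0.0
```

```bash
python3 - <<'E'
from h import *
s=sense();c=viewer.get_calibration('wrist');snap('wrist','w8.png');t=snap('top','t8.png');print(s['tool_pos'],s['tcp_rot'],s['finger_gap'])
cv2.imwrite('pics/w8b.png',cv2.imread('pics/w8.png'))
for n,P in(('cap',(458,-252,162)),('hb',(458,-252,82)),('reset',(496.3,-386.5,60)),('other',(447,-395,60))): print(n,proj(c,P).round(1))
E
```

```text
[ 458.20561625 -252.70884779  160.15157375] [ 1.79973691e+02 -1.33815441e-03  1.57372215e+01] 85.68095054328732
cap [314.8 289.9]
hb [314.9 237.6]
reset [518.5 227.5]
other [500.8 293.6]
```

View pics/w8.png

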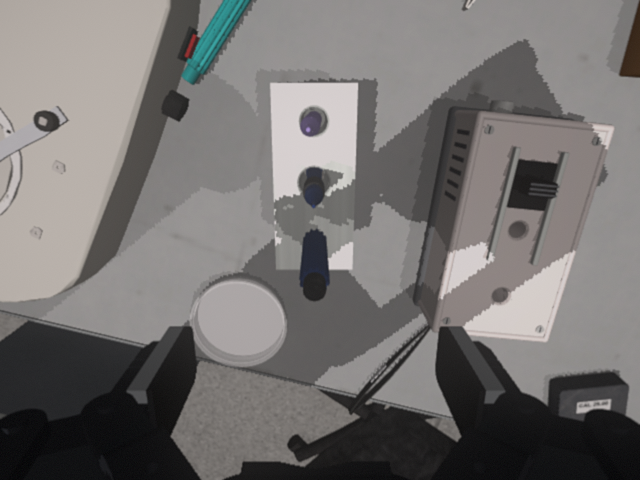

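The wrist view agrees with the estimates: driver cap at (315,288), reset hole uncovered at (518,229), other hole at (501,295), and the fingers straddling the driver at columns 194 and 438. Going down and gripping.

Emit:
carry_out(increments=[0,0,0.04,0,0,0,1,0,0,0.09,0,0,0,1,0,0,0.14,0,0,0,1,0,0,0.19,0,0,0,1,0,0,0.2225,0,0,0,1,0,0,0.2225,0,0,0,0.3,0,0,0.2225,0,0,0,-0.2,0,0,0.2225,0,0,0,-0.5,0,0,0.2225,0,0,0,-1,0,0,0.2225,0,0,0,-1], force=60)

```text
time: 14.45
tool_pos: [458.5, -252.1, 72.0]
tcp_rot: [179.9, -0.1, 15.8]
ft_force: [-0.4, 0.4, 4.9]
finger_gap: 13.3
grip_force: 58.4
```

Emit:
carry_out(increments=[0,0,0,0,0,0,-1,0,0,0,0,0,0,-1,0,0,0,0,0,0,-1,0,0,0,0,0,0,-1,0,0,0,0,0,0,-1,0,0,0,0,0,0,-1,0,0,0,0,0,0,-1,0,0,0,0,0,0,-1,0,0,0,0,0,0,-1,0,0,0,0,0,0,-1])

```text
time: 15.7
tool_pos: [458.5, -252.1, 72.0]
tcp_rot: [179.9, -0.1, 15.8]
ft_force: [-0.8, 0.9, 6.2]
finger_gap: 13.6
grip_force: 58.4
```

Emit:
carry_out(increments=[0,0,-0.02,0,0,0,-1,0,0,-0.05,0,0,0,-1,0,0,-0.08,0,0,0,-1,0,0,-0.11,0,0,0,-1,0,0,-0.14,0,0,0,-1,0,0,-0.17,0,0,0,-1,0,0,-0.2,0,0,0,-1,0,0,-0.215,0,0,0,-1,0,0,-0.215,0,0,0,-1,0,0,-0.215,0,0,0,-1])

```text
time: 16.95
tool_pos: [457.7, -251.5, 156.5]
tcp_rot: [-180.0, 0.0, 15.8]
ft_force: [-0.0, -0.6, -0.4]
finger_gap: 13.7
grip_force: 58.4
```

```bash
python3 - <<'E'
from h import *
s=sense();print(s['tool_pos'],s['tcp_rot'],s['grip_force'],s['finger_gap'])
c=viewer.get_calibration('wrist');w=snap('wrist','w9.png')
g=cv2.cvtColor(w,cv2.COLOR_RGB2GRAY)
def blob(P,r0,z):
    u,v=proj(c,P).round().astype(int);sub=g[v-r0:v+r0+1,u-r0:u+r0+1]
    t,m=cv2.threshold(sub,0,255,cv2.THRESH_BINARY_INV|cv2.THRESH_OTSU)
    n,l,st,ce=cv2.connectedComponentsWithStats(m);k=1+np.argmax(st[1:,4]);q=ce[k]+[u-r0,v-r0]
    print((u,v),q.round(1),st[k],plane(c,*q,z).round(1))
blob((496.3,-386.5,60),13,60);blob((447,-395,60),13,60)
tool=s['tool_pos'];print('tip pred',proj(c,(tool[0],tool[1],tool[2]-60)),'cap',proj(c,(tool[0],tool[1],tool[2]+90)))
hsv=cv2.cvtColor(w,cv2.COLOR_RGB2HSV);m=((hsv[...,0]>105)&(hsv[...,0]<130)&(hsv[...,1]>90)).astype(np.uint8)
n,l,st,ce=cv2.connectedComponentsWithStats(m);print([(st[i].tolist(),ce[i].round().tolist()) for i in range(1,n) if st[i,4]>80])
cv2.imwrite('pics/w9c.png',cv2.cvtColor(w,cv2.COLOR_RGB2BGR))
# blade: print row darkest columns between handle and tip
for v in range(150,300,8): print(v,g[v,285:345:3].tolist())
E
```

```text
[ 457.72721054 -251.54939466  156.52116892] [-1.79961186e+02  3.35670475e-02  1.58017074e+01] 58.374255895614624 13.728974928413225
(np.int64(523), np.int64(229)) [522.4 230.6] [  3   6  20  19 287] [ 495.1 -386.6   60. ]
(np.int64(505), np.int64(296)) [502.8 292.8] [  0   0  27  26 506] [ 448.7 -392.8   60. ]
tip pred [316.162372   246.56859629] cap [316.86859496 432.10360089]
[([290, 310, 52, 104, 3438], [316.0, 362.0])]
150 [218, 218, 219, 219, 219, 219, 219, 219, 219, 218, 219, 218, 219, 219, 218, 218, 219, 219, 218, 219]
158 [218, 218, 219, 218, 219, 219, 219, 220, 219, 218, 219, 219, 219, 219, 219, 219, 219, 218, 219, 219]
166 [219, 218, 219, 219, 219, 218, 218, 219, 219, 200, 187, 189, 210, 219, 219, 219, 218, 218, 219, 219]
174 [218, 219, 219, 219, 219, 218, 114, 92, 60, 61, 59, 59, 59, 86, 88, 102, 117, 117, 117, 118]
182 [218, 218, 219, 219, 221, 129, 87, 87, 56, 57, 59, 59, 57, 60, 93, 86, 109, 118, 135, 216]
190 [219, 219, 218, 219, 218, 204, 100, 66, 59, 61, 60, 60, 57, 59, 79, 157, 213, 214, 220, 151]
198 [218, 219, 218, 218, 218, 212, 118, 89, 62, 61, 60, 57, 57, 57, 1
[... 535 characters left out ...]
, 153, 151]
246 [150, 148, 147, 150, 149, 148, 148, 151, 154, 153, 108, 135, 147, 151, 146, 146, 149, 152, 152, 149]
254 [149, 147, 146, 148, 147, 147, 148, 150, 154, 130, 77, 103, 146, 150, 146, 146, 147, 161, 218, 218]
262 [149, 146, 145, 148, 146, 146, 147, 149, 152, 130, 80, 94, 145, 143, 206, 219, 217, 217, 217, 217]
270 [147, 143, 141, 144, 142, 142, 143, 144, 149, 113, 84, 123, 213, 213, 213, 213, 213, 212, 212, 212]
278 [101, 100, 100, 100, 101, 99, 100, 99, 100, 88, 83, 81, 99, 99, 99, 99, 100, 99, 100, 100]
286 [99, 100, 99, 100, 100, 98, 98, 99, 87, 58, 47, 51, 95, 101, 99, 100, 99, 100, 99, 99]
294 [99, 99, 99, 98, 99, 101, 39, 43, 40, 42, 41, 41, 42, 43, 46, 92, 99, 97, 99, 100]
```

The driver came out straight: tip seen at (316,246), predicted (316,247). Moving over the reset hole, keeping the tip above the rails.

Emit:
carry_out(increments=[0,0.04,0,0,0,0,-1,0,0.1,0,0,0,0,-1,0,0.17,0,0,0,0,-1,0,0.24,0,0,0,0,-1,0,0.3,0,0,0,0,-1,0,0.34,0.01,0,0,0,-1,0,0.3505,0.03,0,0,0,-1,0,0.3505,0.055,0,0,0,-1,0,0.3505,0.066,0,0,0,-1,0,0.3505,0.066,0,0,0,-1])

```text
time: 18.25
tool_pos: [495.9, -385.8, 130.0]
tcp_rot: [-179.9, 0.0, 15.8]
ft_force: [0.1, 0.0, -0.4]
finger_gap: 13.5
grip_force: 58.5
```

```bash
python3 - <<'E'
from h import *
s=sense();T=s['tool_pos'];print(T,s['tcp_rot'],s['grip_force'])
c=viewer.get_calibration('wrist');w=snap('wrist','w10.png');g=cv2.cvtColor(w,cv2.COLOR_RGB2GRAY)
print('tip',proj(c,T-[0,0,60]).round(1),'hole est',proj(c,(495.8,-386.5,60)).round(1),'other',proj(c,(447.5,-395,60)).round(1))
u,v=proj(c,(495.8,-386.5,60)).round().astype(int)
for y in range(v-20,v+32,2): print(y,' '.join('%3d'%x for x in g[y,u-22:u+23:2]))
print(u-22)
E
```

```text
[ 495.87531663 -385.7553362   130.02736775] [-1.79938810e+02  3.52969202e-02  1.58337010e+01] 58.45552682876587
tip [316.2 246.6] hole est [317.3 241.9] other [309.6 312.6]
222 121 106 121 122 121 122 122 121 121 122 121 123 122 122 120 138 139 138 120 113  95  87  82
224 121 111 121 121 120 120 125 121 120 121 120 125 124 151 153 153 155 154 154 156 155 155 156
226 119 111 127 142 125 120 150 147 141 125 124 149 153 153 155 154 154 154 155 154 154 154 156
228 117 119 140 156 154 148 154 153 154 153 151 153 154 154 154 154 154 154 153 153 154 154 152
230 115 118 120 134 154 154 154 153 154 153 154 155 156 154 155 154 154 154 154 155 154 154 147
232 113 117 121 127 152 156 155 155 155 154 151 147 147 152 156 154 154 155 155 153 154 155 128
234 113 123 126 119 122 131 148 151 143 126 103  96  99 121 132 151 156 154 155 155 156 151 121
236 120 150 152 146 122 117 120 111 110  91  75  76  82 118 109 124 147 156 157 156 154 151 120
238 139 153 153 153 156 191 120 117  91  85  79  76  80  95  94 107 118 154 155 155 154 157 149
240 131 153 152 150 221 228 162 107  91  95  94  93  92  95  95
[... 872 characters left out ...]
 227 228 228 228 223 194
260 228 228 227 228 228 227 227 228 229 114  89  91 227 228 228 227 227 227 228 228 229 205 213
262 230 228 227 227 227 227 228 227 229 113  89  84 225 228 228 227 228 227 228 228 227 200 221
264 192 229 227 227 227 227 228 228 229 115  90  85 225 228 228 227 227 228 227 228 225 182 224
266 178 229 227 227 227 227 227 228 228 105  92  87 225 228 227 228 228 227 228 228 218 182 227
268 224 227 227 227 227 227 227 228 226 101  94  88 225 228 228 227 227 228 227 226 214 167 230
270 230 227 227 227 227 227 227 227 226 102  95  89 225 228 228 228 228 227 228 228 219 157 231
272 229 227 227 227 227 227 227 227 227 103  92  87 221 228 227 228 227 227 227 228 227 165 231
295
```

Emit:
carry_out(increments=[0,0.0025,0,0,0,0,-1,0,0.0025,0.01,0,0,0,-1,0,0.0025,0.02,0,0,0,-1,0,0.0025,0.03,0,0,0,-1,0,0.0025,0.04,0,0,0,-1,0,0.0025,0.05,0,0,0,-1,0,0.0025,0.06,0,0,0,-1,0,0.0025,0.07,0,0,0,-1,0,0.0025,0.08,0,0,0,-1,0,0.0025,0.08,0,0,0,-1])

```text
time: 19.55
tool_pos: [496.2, -387.4, 98.2]
tcp_rot: [-180.0, 0.0, 15.8]
ft_force: [-0.3, 0.3, -0.6]
finger_gap: 13.5
grip_force: 58.5
```

Emit:
carry_out(increments=[0,0,0.002,0,0,0,-1,0,0,0.004,0,0,0,-1,0,0,0.006,0,0,0,-1,0,0,0.008,0,0,0,-1,0,0,0.01,0,0,0,-1,0,0,0.012,0,0,0,-1,0,0,0.014,0,0,0,-1,0,0,0.015,0,0,0,-1,0,0,0.015,0,0,0,-1,0,0,0.015,0,0,0,-1])

```text
time: 20.8
tool_pos: [496.5, -387.7, 92.8]
tcp_rot: [180.0, -0.0, 15.8]
ft_force: [0.1, 0.1, 2.0]
finger_gap: 13.4
grip_force: 58.5
```

Emit:
carry_out(increments=[0,0,0.001,0,0,0,-1,0,0,0.002,0,0,0,-1,0,0,0.003,0,0,0,-1,0,0,0.004,0,0,0,-1,0,0,0.005,0,0,0,-1,0,0,0.006,0,0,0,-1,0,0,0.0075,0,0,0,-1,0,0,0.0075,0,0,0,-1,0,0,0.0075,0,0,0,-1,0,0,0.0075,0,0,0,-1])

```text
time: 22.05
tool_pos: [496.5, -387.7, 89.8]
tcp_rot: [180.0, -0.0, 15.8]
ft_force: [-0.7, 0.2, 3.8]
finger_gap: 13.9
grip_force: 58.5
```

```bash
python3 - <<'E'
from h import *
f=[]
for i in range(6):
    viewer.snapshot('wrist');s=sense();f.append(s['ft_force'])
print(np.mean(f,0),s['tool_pos'],s['grip_force'])
E
```

```text
[-0.04292299 -0.28065425  4.62308318] [ 496.48381943 -387.65304396   89.72530008] 58.555163741111755
```

Emit:
carry_out(increments=[0,0,0.001,0,0,0,-1,0,0,0.002,0,0,0,-1,0,0,0.003,0,0,0,-1,0,0,0.003,0,0,0,-1,0,0,0.003,0,0,0,-1,0,0,0.003,0,0,0,-1,0,0,0.003,0,0,0,-1,0,0,0.003,0,0,0,-1,0,0,0.003,0,0,0,-1,0,0,0.003,0,0,0,-1])

```text
time: 23.6
tool_pos: [496.8, -387.8, 89.4]
tcp_rot: [180.0, -0.0, 15.8]
ft_force: [-0.8, 1.8, 8.4]
finger_gap: 13.5
grip_force: 59.2
```

```bash
python3 - <<'E'
from h import *
f=[]
for i in range(6):
    viewer.snapshot('wrist');s=sense();f.append(s['ft_force'])
print(np.mean(f,0),s['tool_pos'],s['grip_force'])
E
```

```text
[-1.23119563  0.96938809  8.36686313] [ 496.74923312 -387.79225236   89.3400786 ] 59.23913776874542
```

The button has bottomed out: the force rose past the 4.8 N spring limit and the tip is at the expected depth. Handing in.

```bash
python3 -c "
from h import *
print(order.hand_in())"
```

```text
the job is handed in; nothing more can be done
None
```

The job is handed in but no verdict came back: the shutter is open about 30 mm of 32, and the screwdriver is gripped at 59 N, holding the reset button at its stop with about 8 N at 24 s; I saw no contact with the other button or the pens.

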